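# Test-twist the caps of a cold-brew order and pull the loose ones

### The job

Four filled cold-brew bottles stand in the wooden crate for pick-up, but two of their caps were not screwed down. Give every cap a firm test twist clockwise (never unscrewing one): a sound cap gives a few degrees and stops dead, a loose one keeps turning easily. Stand each loose-capped bottle upright on the dark tray, set down gently and let go, leave the sound ones standing in the crate, and do not disturb the pagers, jug and cups.

Things in the scene. Friction and masses are not known exactly. Their poses are not given: they have to be found in the camera images.
- crate: Fixed open light-wood bottle crate, 169 x 169 mm, outer walls 52 mm high, cross dividers 42 mm high, all 9 mm thick, floor 9 mm thick. Origin at the centre of its underside on the counter, x and y along its sides, z up. Four pockets, 71 x 71 mm, centred at x = +-40, y = +-40 mm; one bottle in each, kept by the pocket from turning more than about 3 degrees.
- tray: Dark grey low serving tray, fixed to the counter, 200 mm (its x) by 270 mm (its y), floor 4 mm thick, rim 6 mm thick and 14 mm high. Origin at the centre of its underside on the counter, z up. Two bottles fit side by side along its y.
- bottle_1: Filled, closed, square cold-brew bottle, dark brown with kraft labels, about 0.4 kg, 68 x 68 mm, 128 mm high with its cap; the square body ends 84 mm above its foot. Origin at the centre of its underside, z up along the bottle, x and y across its flat sides. All four look alike; the pocket in which each stands varies.
- cap_1_top (a point): Centre of the top of the white ribbed screw cap of bottle_1, 128 mm above the bottle's foot. The cap is 43 mm across and 24 mm high (grip it about 12 mm below this point) and has an orange sticker off its centre, by which its turning can be seen. The bottle can be lifted by the cap.
- cap_1 (a joint): Turn (rad) of the cap of bottle_1, growing clockwise seen from above (tighter), negative if unscrewed; about 0 at the start for sound and loose caps alike; stays where left. A sound cap takes about 0.2 N m, gives about 0.1 rad, then stops dead; a loose one takes only about 0.06 N m and turns on for about 1.2 rad. The bottle may first turn up to 3 degrees in its pocket.
- bottle_2: Filled, closed, square cold-brew bottle, dark brown with kraft labels, about 0.4 kg, 68 x 68 mm, 128 mm high with its cap; the square body ends 84 mm above its foot. Origin at the centre of its underside, z up along the bottle, x and y across its flat sides. All four look alike; the pocket in which each stands varies.
- cap_2_top (a point): Centre of the top of the white ribbed screw cap of bottle_2, 128 mm above the bottle's foot. The cap is 43 mm across and 24 mm high (grip it about 12 mm below this point) and has an orange sticker off its centre, by which its turning can be seen. The bottle can be lifted by the cap.
- cap_2 (a joint): Turn (rad) of the cap of bottle_2, growing clockwise seen from above (tighter), negative if unscrewed; about 0 at the start for sound and loose caps alike; stays where left. A sound cap takes about 0.2 N m, gives about 0.1 rad, then stops dead; a loose one takes only about 0.06 N m and turns on for about 1.2 rad. The bottle may first turn up to 3 degrees in its pocket.
- bottle_3: Filled, closed, square cold-brew bottle, dark brown with kraft labels, about 0.4 kg, 68 x 68 mm, 128 mm high with its cap; the square body ends 84 mm above its foot. Origin at the centre of its underside, z up along the bottle, x and y across its flat sides. All four look alike; the pocket in which each stands varies.
- cap_3_top (a point): Centre of the top of the white ribbed screw cap of bottle_3, 128 mm above the bottle's foot. The cap is 43 mm across and 24 mm high (grip it about 12 mm below this point) and has an orange sticker off its centre, by which its turning can be seen. The bottle can be lifted by the cap.
- cap_3 (a joint): Turn (rad) of the cap of bottle_3, growing clockwise seen from above (tighter), negative if unscrewed; about 0 at the start for sound and loose caps alike; stays where left. A sound cap takes about 0.2 N m, gives about 0.1 rad, then stops dead; a loose one takes only about 0.06 N m and turns on for about 1.2 rad. The bottle may first turn up to 3 degrees in its pocket.
- bottle_4: Filled, closed, square cold-brew bottle, dark brown with kraft labels, about 0.4 kg, 68 x 68 mm, 128 mm high with its cap; the square body ends 84 mm above its foot. Origin at the centre of its underside, z up along the bottle, x and y across its flat sides. All four look alike; the pocket in which each stands varies.
- cap_4_top (a point): Centre of the top of the white ribbed screw cap of bottle_4, 128 mm above the bottle's foot. The cap is 43 mm across and 24 mm high (grip it about 12 mm below this point) and has an orange sticker off its centre, by which its turning can be seen. The bottle can be lifted by the cap.
- cap_4 (a joint): Turn (rad) of the cap of bottle_4, growing clockwise seen from above (tighter), negative if unscrewed; about 0 at the start for sound and loose caps alike; stays where left. A sound cap takes about 0.2 N m, gives about 0.1 rad, then stops dead; a loose one takes only about 0.06 N m and turns on for about 1.2 rad. The bottle may first turn up to 3 degrees in its pocket.
- pager_stack: Bystander: stack of dark brown round guest pagers on a black square base 115 x 115 mm, 100 mm high in all. Origin at the centre of its underside.
- pager: Bystander: a single dark brown round guest pager lying flat, 94 mm across, 16 mm high. Origin at the centre of its underside.
- milk_jug: Bystander: steel milk jug, 86 mm across, 100 mm high, its handle reaching 72 mm from the axis at +y. Origin at the centre of its underside.
- cup_stack: Bystander: saucers with upturned blue cup, 90 mm across, 115 mm high. Origin at the centre of its underside.
Not all that is in view belongs to the job. Leave any red look-alike of the bottle_2 alone.

How it is judged:
By the outcome, as a careful person would: the job done as asked, in the order asked, and still so for the second after the job is handed in, with the robot touching nothing.
It also fails if it takes over 67 s, if anything falls off the work surface, if the arm or the gripper's body presses on something with over 40 N, if the wrist force passes 120 N, or if a joint passes its speed limit or range.

### The arm

A 6-joint arm with a two-finger parallel gripper is mounted at the origin on the work surface. World frame = base frame: x ahead of the robot, y to its left, z up, the work surface at z = 0. Lengths are in m, angles in rad, forces in N, time in s.
With the tool pointing down it reaches from about 0.35 to 0.975 m from the base axis. Payload 4.9 kg.
Tool frame: the origin (TCP) lies between the finger pads; the fingertips stand 19 mm ahead of it and the grasp point (between the pads) is the TCP; z points along the fingers, y is the direction in which the jaws open and shut (so a half turn about z gives the same grasp; the last joint's range is limited). The gripper opens to 85 mm and grips with 20 to 120 N. Pads are 22 mm wide; open, the fingers measure 114 mm over their backs; the gripper's body (76 mm by 85 mm) begins 54 mm behind the grasp point. The pads swing forward as they close: fully open they stand 13 mm farther back than shut.
Start: joints at [-1.457, 0.053, 1.613, -0, 1.476, -0.119], TCP at [0.144, -0.608, 0.25] pointing down, gripper open.
Joint ranges: [-3.01, 3.01], [-1.01, 2.22], [0.06, 2.58], [-1.02, 4.17], [0.09, 2.62], [-3.14, 3.14]. Speed limits (rad/s): [2.57, 2.57, 3.14, 3.14, 3.14, 3.14].

### API

Orientations are given as a unit quaternion [w, x, y, z].
In Python, from plant import state, grab_frame, calibration, job_done gives the robot as it stands. The module is installed in compiled form; this text tells all that it offers.
- The arm moves only by the tool servo_tool, never from a script. Its argument "deltas" is a list that holds one entry, the list of rows, each a list of 5 numbers: the finger opening in mm, from 0 to 85.4, then the shift along the world's x, y, z in mm, then the turn about the world's z in units of 6 degrees (1.0 is 6 degrees). A call has 1 to 5 rows; each row is the pose to reach, as a shift and turn from the pose commanded when the call began; what a row does not reach only later rows make up. A row lasts 1/8 s, in which the tool goes at most 62.5 mm and 10.7 degrees, less where a joint would pass 70% of its speed; a pose out of reach is approached as far as the arm can. A call with a gripper value outside its range is refused whole. The fingers move at their own pace and stop on an object; the grip force is fixed at half the most. Time passes only in rows, so rows that repeat a pose let the fingers close. It gives the time, the measured TCP pose, the force and the opening at its end, in the units of the state.
- state(): the state, without advancing time (a new reading comes with each control period).
- grab_frame(name): name is "scene" or "top" or "wrist"; returns the picture (480x640x3 uint8, red, green, blue); there is no depth.
- calibration(name): a dict with "intrinsics" (3x3 intrinsics, pixels), "world_from_camera" (4x4, takes a point from camera to world coordinates). Camera axes: x right, y down, z forward; pixel columns grow to the right and rows downward; lengths in m; the calibration is good to about 2 mm. A picture is of the moment at which its call begins: read the wrist's pose just before it. calibration takes no time and is no camera call; for the wrist camera it gives the pose at the moment of the call.
- job_done(): hands the job in, once; it reports no verdict.
The state is a dict: "time": time; "joint_pos": joint angles; "joint_vel": joint speeds; "joint_efforts": joint torques, N m; "tool_pos": TCP position; "tool_rot": TCP orientation; "contact_force": force on the tool from outside, world axes, zero at the start; "ft_torque": the same for the moment, N m; "gripper_width": opening from 0.0 (shut) to 1.0 (fully open).
Only numpy, scipy, OpenCV 4.12 (cv2) and the standard library are available. Lean on these libraries where they do the work, as an engineer would, in place of code of your own. Each camera call takes 0.05 s, during which the arm holds its last target.

## Working session

There is one attempt and no reset: what is moved stays moved. The work goes in short steps, Python scripts to look and compute and a tool call to move; the robot and the scene stay as the last step left them, time stands still between calls to the robot, and variables do not carry over. Pictures are saved under pics/ and viewed, and the job is handed in when it is done.

Besides the shell and the picture viewer there is one more tool, called in YAML: its name, and indented under it one key for each argument. servo_tool: Moves the arm, as the interface text tells. Its arguments: {"type":"object","properties":{"deltas":{"type":"array","items":{"type":"array","items":{"type":"array","items":{"type":"number"}}}}},"required":["deltas"]}

```bash
mkdir -p pics
python3 - <<'E'
from plant import state, grab_frame, calibration
import cv2
for n in ("scene","top"):
    cv2.imwrite(f"pics/{n}0.png",grab_frame(n)[...,::-1]); print(calibration(n))
print(state())
E
```

```text
{'intrinsics': array([[496.29955388,   0.        , 322.40322948],
       [  0.        , 496.29955388, 245.89781115],
       [  0.        ,   0.        ,   1.        ]]), 'world_from_camera': array([[-0.09624032,  0.62438822, -0.77516266,  1.34981114],
       [ 0.99522146,  0.04745838, -0.08533431,  0.20104308],
       [-0.01649377, -0.77967112, -0.62597197,  0.74210707],
       [ 0.        ,  0.        ,  0.        ,  1.        ]])}
{'intrinsics': array([[564.69099704,   0.        , 322.23123618],
       [  0.        , 564.69099704, 243.87402656],
       [  0.        ,   0.        ,   1.        ]]), 'world_from_camera': array([[ 0.00830298, -0.98310557,  0.18285101,  0.37516349],
       [-0.99995673, -0.00893011, -0.00260658,  0.11257136],
       [ 0.00419542, -0.18282146, -0.98313718,  1.16946976],
       [ 0.        ,  0.        ,  0.        ,  1.        ]])}
{'time': 0.1, 'joint_pos': array([-1.45705145e+00,  5.33429297e-02,  1.61418150e+00, -1.21919479e-05,
        1.47600933e+00, -1.19015850e-01]), 'joint_vel': array([ 0.00107985, -0.00035716, -0.00448672, -0.00076902,  0.00410545,
        0.00081885]), 'joint_efforts': array([ 1.20213004e-03, -3.94906783e+01, -3.71360421e+01, -8.82048653e-05,
        3.94303279e-03,  3.35030297e-07]), 'tool_pos': array([ 0.14409127, -0.60760756,  0.24913881]), 'tool_rot': array([-9.70565915e-04,  9.93234910e-01,  1.16118349e-01, -3.51014802e-06]), 'contact_force': array([-0.12713429, -0.17520796,  0.8840658 ]), 'ft_torque': array([0.00159298, 0.00641056, 0.00487183]), 'gripper_width': 1.0012747977233227}
```

View pics/scene0.png

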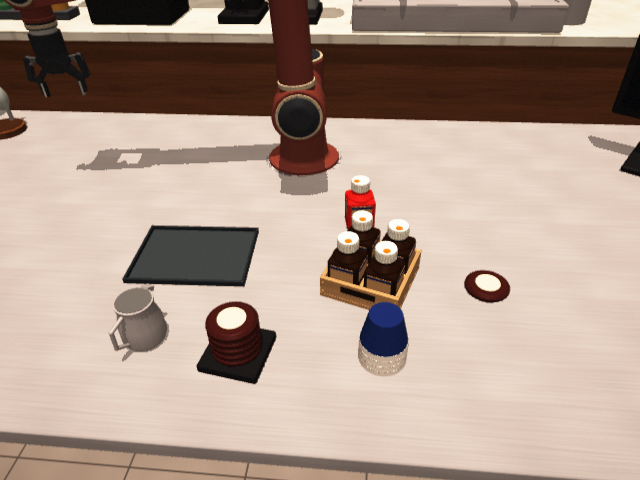

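View pics/top0.png

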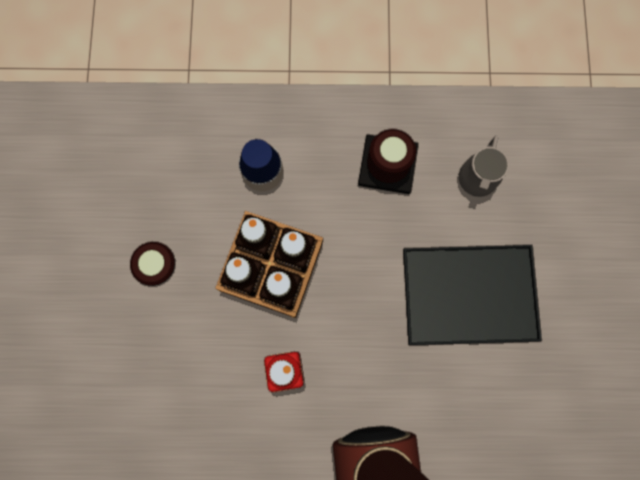

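The top view shows four white caps in the crate, near pixels (253,230), (293,244), (238,270) and (279,285). The white cap at (282,373) is on the red look-alike outside the crate, so I'll leave that one alone. The tray is at about (472,295). Next I'll measure and enlarge.

```bash
cat > h.py <<'E'
from plant import state, grab_frame, calibration
import cv2, numpy as np
def ray(cal,u,v,z):
    K=cal["intrinsics"];T=cal["world_from_camera"]
    d=T[:3,:3]@np.linalg.solve(K,[u,v,1.]);o=T[:3,3]
    return o+d*(z-o[2])/d[2]
def proj(cal,P):
    T=np.linalg.inv(cal["world_from_camera"]);p=T[:3,:3]@P+T[:3,3];q=cal["intrinsics"]@p;return q[:2]/q[2]
def caps(img,cal,z,exp=None):
    hsv=cv2.cvtColor(img,cv2.COLOR_RGB2HSV)
    org=cv2.inRange(hsv,(8,120,150),(22,255,255)); wh=cv2.inRange(hsv,(0,0,200),(179,60,255))
    return wh,org
E
python3 - <<'E'
from h import *
im=cv2.imread("pics/top0.png")[...,::-1].copy();cal=calibration("top")
hsv=cv2.cvtColor(im,cv2.COLOR_RGB2HSV)
for u,v in((253,230),(293,244),(238,270),(279,285),(282,373)):
    m=np.zeros(im.shape[:2],np.uint8);cv2.circle(m,(u,v),20,255,-1)
    w=cv2.inRange(hsv,(0,0,190),(179,50,255))&m
    o=cv2.inRange(hsv,(5,120,180),(22,255,255))&m
    a=w|o
    cs=max(cv2.findContours(a,0,2)[0],key=cv2.contourArea)
    (x,y),r=cv2.minEnclosingCircle(cs)
    mo=cv2.moments(o,True);ou,ov=mo['m10']/mo['m00'],mo['m01']/mo['m00']
    z=.137 if v<360 else .128
    P=ray(cal,x,y,z);O=ray(cal,ou,ov,z)
    print((x,y),r,P.round(4),"sticker",np.degrees(np.arctan2(*(O-P)[[1,0]])).round(1),np.linalg.norm(O-P).round(4))
# crate corners at wall top z=.052, tray corners z=.014
hs=cv2.inRange(hsv,(8,80,120),(25,190,255))
m=np.zeros_like(hs);m[200:330,205:335]=255
hs&=m;pts=cv2.findNonZero(hs);r=cv2.minAreaRect(pts);print(r)
b=cv2.boxPoints(r);W=np.array([ray(cal,*p,.052) for p in b]);print(W.round(4),W.mean(0).round(4),np.linalg.norm(np.diff(W,axis=0),axis=1))
d=W[1]-W[0];print("crate ang",np.degrees(np.arctan2(d[1],d[0])))
dk=cv2.inRange(im,(0,0,0),(75,75,75));m[:]=0;m[235:355,395:550]=255;dk&=m
c=max(cv2.findContours(dk,0,2)[0],key=cv2.contourArea)
ap=cv2.approxPolyDP(c,6,True)[:,0];print(ap);W=np.array([ray(cal,*map(float,p),.012) for p in ap]);print(W.round(4),W.mean(0).round(4))
d=W[1]-W[0];print("tray",np.degrees(np.arctan2(d[1],d[0])), np.linalg.norm(np.diff(W,axis=0),axis=1))
cv2.imwrite("pics/crop1.png",cv2.resize(im[200:400,200:360,::-1],None,fx=3,fy=3,interpolation=2)[:600])
for p in((395,150),(260,158),(489,165)):print(p,ray(cal,*p,.1).round(3))
E
```

```text
(252.5, 228.5) 10.12432861328125 [0.5952 0.2403 0.137 ] sticker 4.4 0.0112
(292.5, 242.5) 10.12432861328125 [0.5693 0.1652 0.137 ] sticker 3.0 0.0114
(237.32608032226562, 268.74224853515625) 10.402518272399902 [0.5191 0.266  0.137 ] sticker 4.3 0.0116
(278.0714416503906, 282.9285583496094) 10.529438018798828 [0.4935 0.1903 0.137 ] sticker 3.9 0.0111
(281.0540466308594, 372.3783874511719) 10.81850528717041 [0.333  0.1819 0.128 ] sticker -58.1 0.0114
((268.47283935546875, 262.7760009765625), (85.09309387207031, 85.2276382446289), 19.653825759887695)
[[0.4909 0.3232 0.052 ]
 [0.6551 0.272  0.052 ]
 [0.5972 0.1084 0.052 ]
 [0.4359 0.1635 0.052 ]] [0.5448 0.2168 0.052 ] [0.17201202 0.17353113 0.17041987]
crate ang -17.319665121472013
[[531 245]
 [404 248]
 [408 343]
 [539 341]]
[[ 0.592  -0.3263  0.012 ]
 [ 0.5832 -0.0609  0.012 ]
 [ 0.3883 -0.0655  0.012 ]
 [ 0.3945 -0.3308  0.012 ]] [ 0.4895 -0.1959  0.012 ]
tray 91.8913784044103 [0.26551747 0.19496966 0.26538714]
(395, 150) [ 0.765 -0.033  0.1  ]
(260, 158) [0.746 0.234 0.1  ]
(489, 165) [ 0.736 -0.219  0.1  ]
```

View pics/crop1.png

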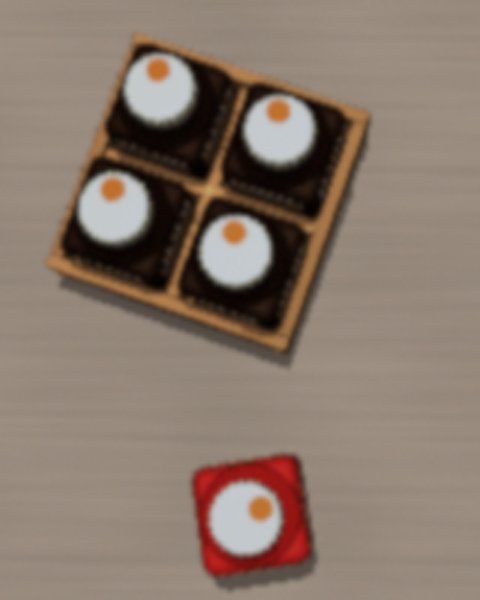

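The four caps lie on an 80 mm grid at about −18.6°, and the red bottle stands clearly outside the crate. I'll move over the crate and refine with the wrist camera.

servo_tool:
  deltas:
    - [[60,35,60,20,0],[60,70,110,30,0],[60,120,150,30,0],[60,170,190,30,0],[60,210,230,30,0]]

```text
time: 0.72
tool_pos: [0.3513, -0.3804, 0.28]
tool_rot: [-0.0, 0.993, 0.116, 0.0]
contact_force: [1.0, -0.8, -0.0]
gripper_width: 0.705
```

servo_tool:
  deltas:
    - [[60,35,50,0,0],[60,60,100,0,0],[60,85,150,0,0],[60,105,200,0,0],[60,120,250,0,0]]

```text
time: 1.35
tool_pos: [0.4704, -0.1302, 0.2798]
tool_rot: [-0.0, 0.993, 0.116, -0.0]
contact_force: [0.4, -0.3, 0.2]
gripper_width: 0.703
```

servo_tool:
  deltas:
    - [[60,10,60,0,0],[60,20,120,0,0],[60,30,180,0,0],[60,40,230,0,0],[60,50,260,0,0]]

```text
time: 1.98
tool_pos: [0.5198, 0.1304, 0.2798]
tool_rot: [-0.0, 0.993, 0.117, -0.0]
contact_force: [0.1, -0.3, -0.0]
gripper_width: 0.705
```

Run:
```python
from h import *
c=calibration("wrist");im=grab_frame("wrist");cv2.imwrite("pics/w1.png",im[...,::-1])
print(c["world_from_camera"].round(3),state()["tool_pos"])
for P in((.595,.240),(.569,.165),(.519,.266),(.4935,.190)):print(proj(c,np.array([*P,.137])).round(0))
```

```text
[[ 0.233 -0.936 -0.262  0.586]
 [-0.972 -0.225 -0.062  0.146]
 [-0.001  0.27  -0.963  0.404]
 [ 0.     0.     0.     1.   ]] [0.52039577 0.13256741 0.27964684]
[182.  63.]
[292. 134.]
[127. 173.]
[233. 234.]
```

View pics/w1.png

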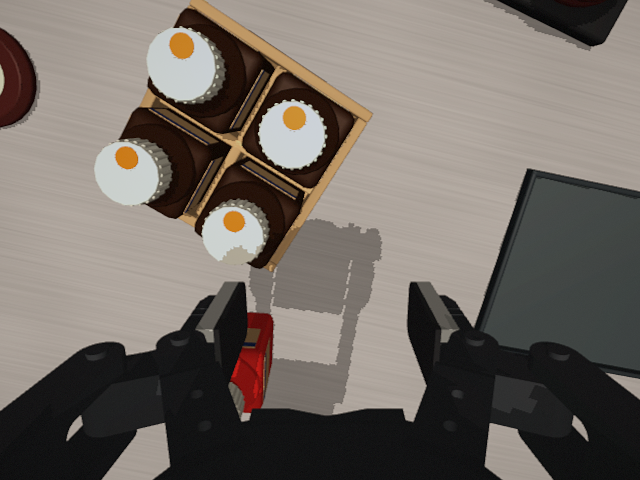

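The wrist view shows the caps at (184,64), (291,134), (128,173) and (234,234), within 2 px of where the top-view positions project. I'll call them A(.595,.240), B(.569,.165), C(.519,.266) and D(.4935,.190), and test B first.

servo_tool:
  deltas:
    - [[60,20,13,-20,0],[60,40,26,-60,0],[60,49,32,-90,0],[60,49,32,-120,0],[60,49,32,-135,0]]

```text
time: 2.65
tool_pos: [0.5678, 0.1596, 0.1426]
tool_rot: [0.0, 0.993, 0.116, -0.002]
contact_force: [0.7, -0.8, 1.1]
gripper_width: 0.703
```

servo_tool:
  deltas:
    - [[60,0,0,-12,0],[60,0,0,-20,0],[35,0,0,-20,0],[35,0,0,-20,0],[35,0,0,-20,0]]

```text
time: 3.28
tool_pos: [0.5693, 0.1605, 0.1259]
tool_rot: [-0.001, 0.993, 0.116, 0.0]
contact_force: [-0.4, 2.8, -0.9]
gripper_width: 0.486
```

Run:
```python
from plant import state
s=state();print(s["time"],s["tool_pos"],s["contact_force"],s["ft_torque"],s["gripper_width"]*85.4)
```

```text
3.275 [0.56931014 0.16052002 0.12589144] [-0.36344091  2.75396763 -0.90910569] [0.62790335 0.1288685  0.00615473] 41.505049446339015
```

servo_tool:
  deltas:
    - [[35,0,0,0,0],[35,0,0,0,0]]

```text
time: 3.52
tool_pos: [0.5694, 0.1604, 0.1259]
tool_rot: [-0.0, 0.993, 0.116, 0.0]
contact_force: [-1.0, 5.0, 1.2]
gripper_width: 0.487
```

Run:
```python
from h import *
s=state();print(s["time"],s["tool_pos"],s["contact_force"],s["ft_torque"],s["gripper_width"]*85.4,s["joint_pos"])
cv2.imwrite("pics/w2.png",grab_frame("wrist")[...,::-1])
```

```text
3.525 [0.56935695 0.16041799 0.12587973] [-0.99776094  5.0300117   1.17613945] [0.84316496 0.20030467 0.02051413] 41.58079306586959 [1.48465317e-01 8.13955901e-02 1.79834084e+00 9.41978599e-04
 1.26098756e+00 1.48617668e+00]
```

View pics/w2.png

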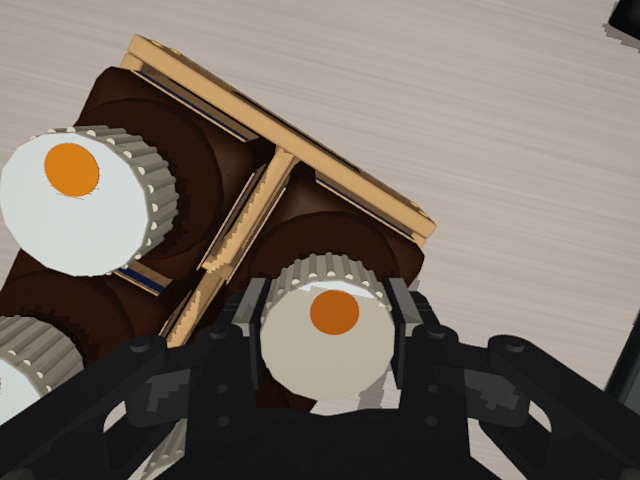

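The cap is gripped, but there is a 5 N side load because y is about 3–4 mm low. I'll relieve that, then twist clockwise in small steps.

servo_tool:
  deltas:
    - [[35,0,2,0,0],[35,0,4,0,0],[35,0,4,0,0]]

```text
time: 3.95
tool_pos: [0.5693, 0.1629, 0.1252]
tool_rot: [0.001, 0.993, 0.116, -0.0]
contact_force: [-0.7, -2.3, 0.0]
gripper_width: 0.489
```

```bash
cat > s.py <<'E'
from plant import state
import numpy as np
s=state();w,x,y,z=s["tool_rot"];print(s["time"],s["tool_pos"].round(4),"F",s["contact_force"].round(1),"T",s["ft_torque"].round(3),round(s["gripper_width"]*85.4,1),"yaw",np.degrees(2*np.arctan2(y,x)).round(2),"q6",s["joint_pos"][5].round(3))
E
python3 s.py
```

```text
3.95 [0.5693 0.1629 0.1252] F [-0.7 -2.3  0. ] T [-0.881 -0.074 -0.023] 41.8 yaw 13.35 q6 1.493
```

servo_tool:
  deltas:
    - [[35,0,-1,0,-0.5],[35,0,-1,0,-1.0],[35,0,-1,0,-1.5]]

```text
time: 4.32
tool_pos: [0.5691, 0.1625, 0.1253]
tool_rot: [0.0, 0.999, 0.037, -0.0]
contact_force: [-1.4, -0.5, 0.7]
gripper_width: 0.485
```

```bash
python3 s.py
```

```text
4.325 [0.5691 0.1625 0.1253] F [-1.4 -0.5  0.7] T [-0.399  0.125  0.095] 41.4 yaw 4.24 q6 1.65
```

servo_tool:
  deltas:
    - [[35,0,0,0,-0.5],[35,0,0,0,-0.5]]

```text
time: 4.58
tool_pos: [0.5691, 0.1625, 0.1253]
tool_rot: [0.0, 1.0, 0.012, -0.0]
contact_force: [-0.9, -1.3, 1.2]
gripper_width: 0.489
```

```bash
python3 s.py
```

```text
4.575 [0.5691 0.1625 0.1253] F [-0.9 -1.3  1.2] T [-0.529  0.104 -0.025] 41.8 yaw 1.36 q6 1.7
```

servo_tool:
  deltas:
    - [[35,0,0,0,-0.5],[35,0,0,0,-1.0],[35,0,0,0,-1.5]]

```text
time: 4.95
tool_pos: [0.5689, 0.1626, 0.1252]
tool_rot: [0.0, 0.998, -0.067, -0.0]
contact_force: [-1.3, -0.8, 1.2]
gripper_width: 0.49
```

Run:
```python
import runpy;runpy.run_path("s.py")
from h import *
cv2.imwrite("pics/w3.png",grab_frame("wrist")[...,::-1])
```

```text
4.95 [0.5689 0.1626 0.1252] F [-1.3 -0.8  1.2] T [-0.48   0.277  0.097] 41.8 yaw -7.69 q6 1.858
```

View pics/w3.png

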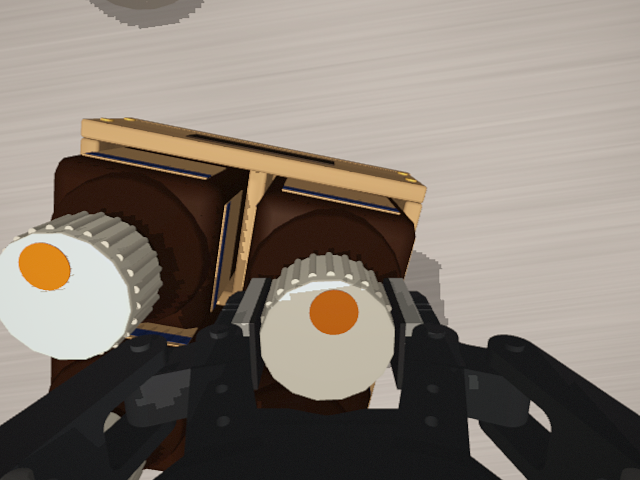

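The sticker moved with the jaws through 21° at about 0.1 N·m, with no stop, so B is loose. I'll release it and go to A.

servo_tool:
  deltas:
    - [[60,0,0,0,0],[60,0,0,0,0],[60,0,0,20,0],[60,0,0,42,1],[60,8,22,45,2]]

```text
time: 5.62
tool_pos: [0.579, 0.1848, 0.1746]
tool_rot: [-0.0, 0.999, 0.039, 0.003]
contact_force: [0.3, -0.2, 0.0]
gripper_width: 0.698
```

servo_tool:
  deltas:
    - [[60,9,27,0,1],[60,18,54,0,1.5],[60,18,54,-20,1.5],[60,18,54,-42,1.5],[60,18,54,-45,1.5]]

```text
time: 6.25
tool_pos: [0.5929, 0.2376, 0.1216]
tool_rot: [0.001, 0.993, 0.116, -0.003]
contact_force: [0.4, 0.1, -0.2]
gripper_width: 0.7
```

servo_tool:
  deltas:
    - [[35,0,0,0,0],[35,0,0,0,0],[35,0,0,0,0],[35,0,0,0,0]]

```text
time: 6.75
tool_pos: [0.5949, 0.2388, 0.125]
tool_rot: [0.0, 0.993, 0.116, -0.0]
contact_force: [0.3, 0.6, -3.8]
gripper_width: 0.485
```

```bash
python3 s.py
```

```text
6.75 [0.5949 0.2388 0.125 ] F [ 0.3  0.6 -3.8] T [-0.031 -0.003 -0.002] 41.4 yaw 13.33 q6 1.604
```

Well centred. Twisting A.

servo_tool:
  deltas:
    - [[35,0,0,0,-0.5],[35,0,0,0,-1.0],[35,0,0,0,-1.5]]

```text
time: 7.12
tool_pos: [0.5946, 0.2392, 0.1251]
tool_rot: [-0.0, 0.999, 0.037, -0.001]
contact_force: [-1.0, 1.4, -4.6]
gripper_width: 0.49
```

```bash
python3 s.py
```

```text
7.125 [0.5946 0.2392 0.1251] F [-1.   1.4 -4.6] T [0.244 0.283 0.4  ] 41.8 yaw 4.29 q6 1.762
```

servo_tool:
  deltas:
    - [[35,0,0,0,-0.5],[35,0,0,0,-0.5]]

```text
time: 7.38
tool_pos: [0.5945, 0.2394, 0.1251]
tool_rot: [0.0, 1.0, 0.014, -0.001]
contact_force: [-1.0, 1.8, -3.5]
gripper_width: 0.491
```

```bash
python3 s.py
```

```text
7.375 [0.5945 0.2394 0.1251] F [-1.   1.8 -3.5] T [0.317 0.341 1.57 ] 42.0 yaw 1.59 q6 1.81
```

The torque rose to 1.6 N·m at 12°, so A stopped dead and is sound. Next is C.

servo_tool:
  deltas:
    - [[60,0,0,0,0],[60,0,0,0,0],[60,0,0,20,0],[60,0,0,42,1],[60,-22,8,45,2]]

```text
time: 8.0
tool_pos: [0.576, 0.247, 0.1753]
tool_rot: [-0.001, 0.993, 0.117, 0.004]
contact_force: [-0.4, -0.6, 0.7]
gripper_width: 0.697
```

servo_tool:
  deltas:
    - [[60,-27,9,0,0],[60,-54,18,0,0],[60,-54,18,-20,0],[60,-54,18,-42,0],[60,-54,18,-45,0]]

```text
time: 8.62
tool_pos: [0.5186, 0.2642, 0.1235]
tool_rot: [0.0, 0.993, 0.116, -0.002]
contact_force: [0.3, -0.6, 0.1]
gripper_width: 0.699
```

servo_tool:
  deltas:
    - [[35,0,0,0,0],[35,0,0,0,0],[35,0,0,0,0],[35,0,0,0,0]]

```text
time: 9.12
tool_pos: [0.5194, 0.2651, 0.1258]
tool_rot: [-0.0, 0.993, 0.116, 0.0]
contact_force: [-0.5, 0.9, -1.5]
gripper_width: 0.488
```

```bash
python3 s.py
```

```text
9.125 [0.5194 0.2651 0.1258] F [-0.5  0.9 -1.5] T [ 0.021 -0.103 -0.004] 41.7 yaw 13.34 q6 1.682
```

servo_tool:
  deltas:
    - [[35,0,0,0,-0.5],[35,0,0,0,-1.0],[35,0,0,0,-1.5]]

```text
time: 9.5
tool_pos: [0.5195, 0.2649, 0.1258]
tool_rot: [0.0, 0.999, 0.037, 0.001]
contact_force: [0.8, -0.6, -1.3]
gripper_width: 0.488
```

```bash
python3 s.py
```

```text
9.5 [0.5195 0.2649 0.1258] F [ 0.8 -0.6 -1.3] T [-0.048 -0.19   0.023] 41.7 yaw 4.25 q6 1.841
```

servo_tool:
  deltas:
    - [[35,0,0,0,-0.5],[35,0,0,0,-0.5]]

```text
time: 9.75
tool_pos: [0.5195, 0.2649, 0.1257]
tool_rot: [0.0, 1.0, 0.012, 0.0]
contact_force: [0.2, 0.8, -1.2]
gripper_width: 0.485
```

```bash
python3 s.py
```

```text
9.75 [0.5195 0.2649 0.1257] F [ 0.2  0.8 -1.2] T [-0.009 -0.155 -0.007] 41.4 yaw 1.37 q6 1.891
```

servo_tool:
  deltas:
    - [[35,0,0,0,-0.5],[35,0,0,0,-0.5]]

```text
time: 10.0
tool_pos: [0.5194, 0.2649, 0.1257]
tool_rot: [0.0, 1.0, -0.014, 0.0]
contact_force: [0.9, 1.4, 1.2]
gripper_width: 0.483
```

```bash
python3 s.py
```

```text
10.0 [0.5194 0.2649 0.1257] F [0.9 1.4 1.2] T [-0.063 -0.078 -0.056] 41.2 yaw -1.6 q6 1.943
```

servo_tool:
  deltas:
    - [[35,0,0,0,-0.5],[35,0,0,0,-1]]

```text
time: 10.25
tool_pos: [0.5194, 0.2649, 0.1256]
tool_rot: [0.0, 0.998, -0.067, 0.0]
contact_force: [-0.1, -0.5, -0.6]
gripper_width: 0.485
```

Run:
```python
import runpy;runpy.run_path("s.py")
from h import *
cv2.imwrite("pics/w4.png",grab_frame("wrist")[...,::-1])
```

```text
10.25 [0.5194 0.2649 0.1256] F [-0.1 -0.5 -0.6] T [-0.231 -0.117  0.113] 41.4 yaw -7.66 q6 2.049
```

View pics/w4.png

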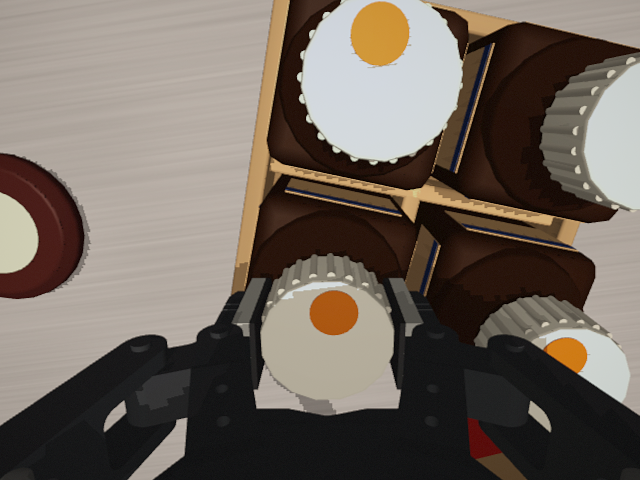

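C turned freely through 21°, with its sticker still at (333,312) in the jaws, so it is loose. Now D.

servo_tool:
  deltas:
    - [[60,0,0,0,0],[60,0,0,0,0],[60,0,0,20,0],[60,0,0,42,1],[60,-8,-22,45,2]]

```text
time: 10.92
tool_pos: [0.513, 0.2441, 0.1747]
tool_rot: [-0.001, 0.999, 0.041, 0.003]
contact_force: [0.4, 0.3, 0.1]
gripper_width: 0.699
```

servo_tool:
  deltas:
    - [[60,-9,-27,0,1],[60,-18,-54,0,1.5],[60,-18,-54,-20,1.5],[60,-18,-54,-42,1.5],[60,-18,-54,-45,1.5]]

```text
time: 11.55
tool_pos: [0.4919, 0.1892, 0.1233]
tool_rot: [0.0, 0.993, 0.116, -0.002]
contact_force: [-0.5, -0.0, -1.0]
gripper_width: 0.702
```

servo_tool:
  deltas:
    - [[35,0,0,0,0],[35,0,0,0,0],[35,0,0,0,0],[35,0,0,0,0]]

```text
time: 12.05
tool_pos: [0.4933, 0.1892, 0.1258]
tool_rot: [-0.0, 0.993, 0.116, 0.0]
contact_force: [-0.2, 1.4, -0.6]
gripper_width: 0.486
```

```bash
python3 s.py
```

```text
12.05 [0.4933 0.1892 0.1258] F [-0.2  1.4 -0.6] T [0.253 0.044 0.027] 41.5 yaw 13.34 q6 1.563
```

servo_tool:
  deltas:
    - [[35,0,0,0,-0.5],[35,0,0,0,-1.0],[35,0,0,0,-1.5]]

```text
time: 12.42
tool_pos: [0.4934, 0.1896, 0.1258]
tool_rot: [-0.001, 0.999, 0.037, 0.0]
contact_force: [-0.8, 5.2, 0.1]
gripper_width: 0.486
```

```bash
python3 s.py
```

```text
12.425 [0.4934 0.1896 0.1258] F [-0.8  5.2  0.1] T [0.922 0.115 0.484] 41.5 yaw 4.29 q6 1.721
```

servo_tool:
  deltas:
    - [[35,0,0,0,-0.5],[35,0,0,0,-0.5]]

```text
time: 12.68
tool_pos: [0.4933, 0.1898, 0.1259]
tool_rot: [-0.001, 1.0, 0.014, 0.001]
contact_force: [-0.5, 5.7, 0.7]
gripper_width: 0.485
```

```bash
python3 s.py
```

```text
12.675 [0.4933 0.1898 0.1259] F [-0.5  5.7  0.7] T [0.842 0.057 1.48 ] 41.4 yaw 1.56 q6 1.769
```

D stopped dead at 1.5 N·m and 12°, so it is sound. A and D are sound, B and C are loose. Now I'll pick up B.

servo_tool:
  deltas:
    - [[60,0,0,0,0],[60,0,0,0,0],[60,0,0,20,0],[60,0,0,42,1],[60,22,-8,45,2]]

```text
time: 13.3
tool_pos: [0.5165, 0.1814, 0.1743]
tool_rot: [-0.0, 0.993, 0.118, 0.003]
contact_force: [0.3, -0.1, -0.6]
gripper_width: 0.702
```

servo_tool:
  deltas:
    - [[60,27,-10,0,0],[60,54,-19,0,0],[60,54,-19,-20,0],[60,54,-19,-42,0],[60,54,-19,-45,0]]

```text
time: 13.92
tool_pos: [0.5667, 0.1619, 0.1227]
tool_rot: [0.0, 0.993, 0.116, -0.003]
contact_force: [-0.8, -0.7, -0.3]
gripper_width: 0.701
```

servo_tool:
  deltas:
    - [[35,0,0,0,0],[35,0,0,0,0],[35,0,0,0,0],[35,0,0,0,0]]

```text
time: 14.42
tool_pos: [0.5687, 0.1627, 0.1258]
tool_rot: [-0.001, 0.993, 0.116, -0.0]
contact_force: [-3.8, 3.9, 0.9]
gripper_width: 0.492
```

servo_tool:
  deltas:
    - [[35,0,0,5,0],[35,0,0,15,0],[35,0,0,32,0],[35,0,0,52,0],[35,0,0,72,0]]

```text
time: 15.05
tool_pos: [0.5699, 0.1618, 0.1998]
tool_rot: [0.0, 0.993, 0.116, 0.001]
contact_force: [0.7, 0.5, -3.9]
gripper_width: 0.485
```

Run:
```python
import runpy;runpy.run_path("s.py")
from h import *
cv2.imwrite("pics/sc5.png",grab_frame("scene")[...,::-1])
```

```text
15.05 [0.5699 0.1618 0.1998] F [ 0.7  0.5 -3.9] T [-0.067  0.001  0.024] 41.5 yaw 13.33 q6 1.489
```

View pics/sc5.png

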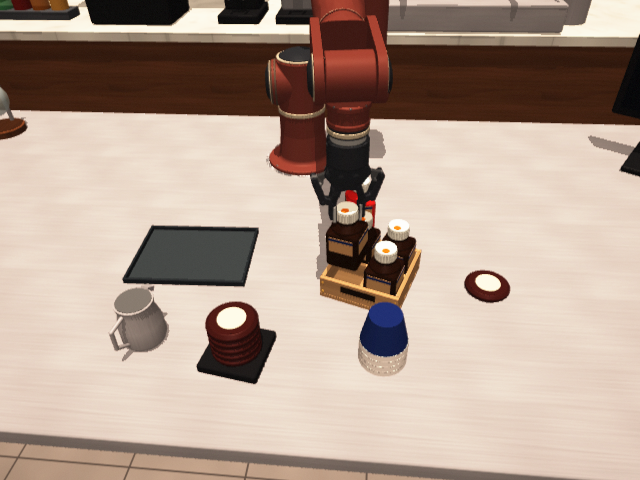

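B is lifted upright near (347,240), with 3.9 N on the wrist. I'll carry it to the far tray spot.

servo_tool:
  deltas:
    - [[35,0,-12,12,0],[35,-5,-40,15,0],[35,-15,-80,15,0],[35,-25,-125,15,0],[35,-34,-170,15,0]]

```text
time: 15.72
tool_pos: [0.5342, -0.01, 0.2122]
tool_rot: [0.0, 0.993, 0.116, -0.0]
contact_force: [0.8, -0.2, -4.5]
gripper_width: 0.486
```

servo_tool:
  deltas:
    - [[35,-9,-45,0,0],[35,-18,-90,0,0],[35,-27,-135,0,0],[35,-34,-175,0,0],[35,-40,-210,0,0]]

```text
time: 16.35
tool_pos: [0.494, -0.2201, 0.2122]
tool_rot: [0.0, 0.993, 0.116, -0.0]
contact_force: [0.4, 0.9, -4.5]
gripper_width: 0.491
```

servo_tool:
  deltas:
    - [[35,-3,-25,0,0],[35,-4,-36,-10,0],[35,-4,-40,-30,0],[35,-4,-40,-50,0],[35,-4,-40,-65,0]]

```text
time: 16.98
tool_pos: [0.4903, -0.2565, 0.1444]
tool_rot: [-0.001, 0.993, 0.117, -0.001]
contact_force: [-0.0, 1.0, -4.6]
gripper_width: 0.485
```

servo_tool:
  deltas:
    - [[35,0,0,-6,0],[35,0,0,-10,0],[35,0,0,-12,0],[35,0,0,-13,0],[35,0,0,-13,0]]

```text
time: 17.6
tool_pos: [0.4913, -0.2582, 0.1347]
tool_rot: [0.0, 0.993, 0.116, 0.0]
contact_force: [0.2, 0.9, -5.2]
gripper_width: 0.482
```

```bash
python3 s.py
```

```text
17.6 [ 0.4913 -0.2582  0.1347] F [ 0.2  0.9 -5.2] T [ 0.042 -0.008 -0.007] 41.2 yaw 13.34 q6 0.72
```

Expected touchdown is at a TCP z of about 0.121. I'll approach in small steps.

servo_tool:
  deltas:
    - [[35,0,0,-4,0],[35,0,0,-8,0],[35,0,0,-10,0],[35,0,0,-11,0],[35,0,0,-11,0]]

```text
time: 18.23
tool_pos: [0.4911, -0.258, 0.1232]
tool_rot: [-0.0, 0.993, 0.116, -0.0]
contact_force: [0.2, 0.6, -4.5]
gripper_width: 0.488
```

servo_tool:
  deltas:
    - [[35,0,0,-1,0],[35,0,0,-2,0],[35,0,0,-2,0]]

```text
time: 18.6
tool_pos: [0.4911, -0.258, 0.1212]
tool_rot: [-0.0, 0.993, 0.116, -0.0]
contact_force: [0.2, 0.3, -4.1]
gripper_width: 0.484
```

```bash
python3 s.py
```

```text
18.6 [ 0.4911 -0.258   0.1212] F [ 0.2  0.3 -4.1] T [ 0.039 -0.009  0.005] 41.3 yaw 13.34 q6 0.72
```

servo_tool:
  deltas:
    - [[35,0,0,-0.5,0],[35,0,0,-1,0],[35,0,0,-1,0]]

```text
time: 18.98
tool_pos: [0.4913, -0.258, 0.1206]
tool_rot: [0.0, 0.993, 0.116, 0.0]
contact_force: [-0.5, 0.7, -2.2]
gripper_width: 0.486
```

```bash
python3 s.py
```

```text
18.975 [ 0.4913 -0.258   0.1206] F [-0.5  0.7 -2.2] T [0.137 0.07  0.033] 41.5 yaw 13.34 q6 0.72
```

servo_tool:
  deltas:
    - [[35,0,0,-0.5,0],[35,0,0,-0.5,0]]

```text
time: 19.23
tool_pos: [0.4915, -0.2581, 0.1206]
tool_rot: [0.0, 0.993, 0.116, 0.0]
contact_force: [-0.9, 1.5, 2.2]
gripper_width: 0.481
```

servo_tool:
  deltas:
    - [[60,0,0,0,0],[60,0,0,0,0],[60,0,0,20,0],[60,0,0,60,0],[60,0,0,100,0]]

```text
time: 19.85
tool_pos: [0.4913, -0.2582, 0.2225]
tool_rot: [0.001, 0.993, 0.116, 0.001]
contact_force: [0.4, 0.0, -0.1]
gripper_width: 0.7
```

Run:
```python
import runpy;runpy.run_path("s.py")
from h import *
a=grab_frame("scene");cv2.imwrite("pics/sc6.png",a[...,::-1])
```

```text
19.85 [ 0.4913 -0.2582  0.2225] F [ 0.4  0.  -0.1] T [-0.016  0.002 -0.015] 59.8 yaw 13.33 q6 0.72
```

View pics/sc6.png

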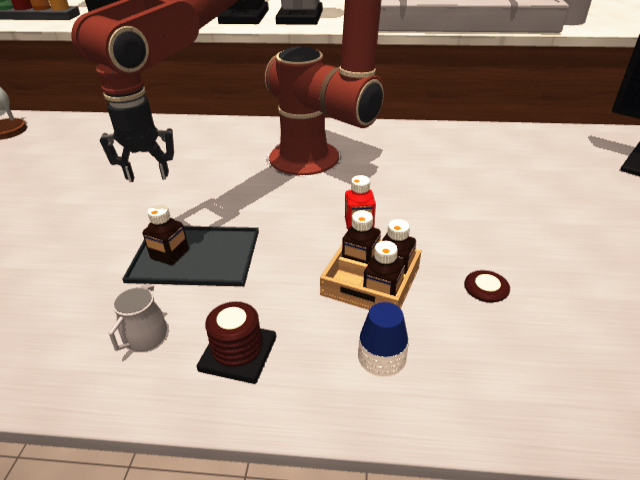

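B stands upright on the tray near (165,235). Now for C.

servo_tool:
  deltas:
    - [[60,5,55,0,0],[60,10,110,0,0],[60,15,165,0,0],[60,18,220,0,0],[60,20,275,0,0]]

```text
time: 20.52
tool_pos: [0.5116, 0.0186, 0.2217]
tool_rot: [0.0, 0.993, 0.116, 0.001]
contact_force: [0.9, -0.2, 0.0]
gripper_width: 0.701
```

servo_tool:
  deltas:
    - [[60,2,55,0,0],[60,4,110,0,0],[60,6,165,0,0],[60,8,215,0,0],[60,8,248,0,0]]

```text
time: 21.15
tool_pos: [0.5194, 0.2673, 0.2215]
tool_rot: [-0.0, 0.993, 0.117, 0.001]
contact_force: [0.6, -0.5, -0.7]
gripper_width: 0.703
```

servo_tool:
  deltas:
    - [[60,0,0,0,0]]

```text
time: 21.28
tool_pos: [0.5192, 0.267, 0.2213]
tool_rot: [-0.0, 0.993, 0.118, 0.001]
contact_force: [-0.1, -0.7, 0.5]
gripper_width: 0.707
```

```bash
python3 s.py
```

```text
21.275 [0.5192 0.267  0.2213] F [-0.1 -0.7  0.5] T [-0.07  -0.032  0.038] 60.4 yaw 13.53 q6 1.682
```

servo_tool:
  deltas:
    - [[60,0,-2,-40,0],[60,0,-2,-70,0],[60,0,-2,-88,0],[60,0,-2,-95,0],[60,0,-2,-95,0]]

```text
time: 21.9
tool_pos: [0.5196, 0.2628, 0.1254]
tool_rot: [-0.0, 0.993, 0.116, 0.0]
contact_force: [-0.5, -0.4, 0.1]
gripper_width: 0.703
```

servo_tool:
  deltas:
    - [[35,0,0,0,0],[35,0,0,0,0],[35,0,0,0,0],[35,0,0,0,0]]

```text
time: 22.4
tool_pos: [0.52, 0.2639, 0.1267]
tool_rot: [-0.001, 0.993, 0.116, 0.001]
contact_force: [-1.7, 3.9, 5.8]
gripper_width: 0.49
```

```bash
python3 s.py
```

```text
22.4 [0.52   0.2639 0.1267] F [-1.7  3.9  5.8] T [0.482 0.179 0.045] 41.8 yaw 13.35 q6 1.679
```

servo_tool:
  deltas:
    - [[35,0,0,5,0],[35,0,0,15,0],[35,0,0,32,0],[35,0,0,55,0],[35,0,0,80,0]]

```text
time: 23.02
tool_pos: [0.5188, 0.262, 0.206]
tool_rot: [0.001, 0.993, 0.116, -0.001]
contact_force: [0.4, 0.3, -5.1]
gripper_width: 0.488
```

Run:
```python
import runpy;runpy.run_path("s.py")
from h import *
a=grab_frame("scene");cv2.imwrite("pics/sc7.png",a[...,::-1])
```

```text
23.025 [0.5188 0.262  0.206 ] F [ 0.4  0.3 -5.1] T [ 0.017 -0.026 -0.018] 41.7 yaw 13.32 q6 1.679
```

View pics/sc7.png

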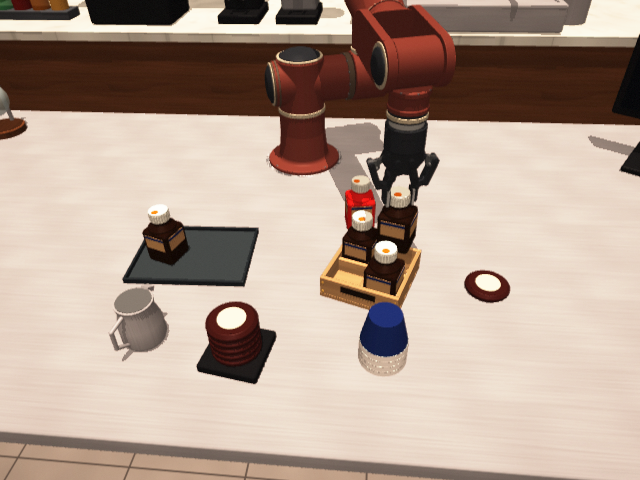

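C is lifted, near (398,215). The path crosses D, so I'll raise it well clear first, then carry it.

servo_tool:
  deltas:
    - [[35,0,0,20,0],[35,0,0,50,0],[35,0,0,78,0],[35,2,-15,85,0],[35,5,-45,85,0]]

```text
time: 23.7
tool_pos: [0.524, 0.2171, 0.2899]
tool_rot: [0.0, 0.993, 0.117, -0.0]
contact_force: [0.0, -0.0, -5.5]
gripper_width: 0.487
```

servo_tool:
  deltas:
    - [[35,0,-45,0,0],[35,0,-90,0,0],[35,-5,-135,0,0],[35,-12,-180,0,0],[35,-18,-225,0,0]]

```text
time: 24.32
tool_pos: [0.5047, -0.0093, 0.2883]
tool_rot: [0.0, 0.993, 0.116, -0.001]
contact_force: [-0.8, 0.1, -5.1]
gripper_width: 0.484
```

servo_tool:
  deltas:
    - [[35,-8,-45,0,0],[35,-14,-85,-5,0],[35,-18,-112,-20,0],[35,-19,-126,-50,0],[35,-19,-126,-80,0]]

```text
time: 24.95
tool_pos: [0.4856, -0.1348, 0.2078]
tool_rot: [-0.0, 0.993, 0.115, -0.001]
contact_force: [-0.3, 0.0, -4.6]
gripper_width: 0.487
```

servo_tool:
  deltas:
    - [[35,0,0,-30,0],[35,0,0,-50,0],[35,0,0,-65,0],[35,0,0,-73,0],[35,0,0,-75,0]]

```text
time: 25.58
tool_pos: [0.4873, -0.1331, 0.1349]
tool_rot: [0.0, 0.993, 0.116, 0.0]
contact_force: [0.1, -0.6, -3.7]
gripper_width: 0.488
```

```bash
python3 s.py
```

```text
25.575 [ 0.4873 -0.1331  0.1349] F [ 0.1 -0.6 -3.7] T [0.019 0.003 0.014] 41.7 yaw 13.35 q6 0.924
```

servo_tool:
  deltas:
    - [[35,0,0,-4,0],[35,0,0,-8,0],[35,0,0,-10,0],[35,0,0,-11,0],[35,0,0,-11,0]]

```text
time: 26.2
tool_pos: [0.4872, -0.1331, 0.1238]
tool_rot: [0.0, 0.993, 0.116, 0.0]
contact_force: [0.2, 0.7, -4.5]
gripper_width: 0.489
```

servo_tool:
  deltas:
    - [[35,0,0,-0.5,0],[35,0,0,-1,0],[35,0,0,-1,0]]

```text
time: 26.58
tool_pos: [0.4871, -0.133, 0.1228]
tool_rot: [-0.0, 0.993, 0.116, -0.0]
contact_force: [0.2, 0.1, -4.4]
gripper_width: 0.49
```

```bash
python3 s.py
```

```text
26.575 [ 0.4871 -0.133   0.1228] F [ 0.2  0.1 -4.4] T [ 0.068 -0.023 -0.004] 41.9 yaw 13.34 q6 0.924
```

servo_tool:
  deltas:
    - [[35,0,0,-0.5,0],[35,0,0,-1,0],[35,0,0,-1,0]]

```text
time: 26.95
tool_pos: [0.4872, -0.133, 0.1219]
tool_rot: [0.0, 0.993, 0.116, 0.0]
contact_force: [-0.3, 0.5, -2.5]
gripper_width: 0.486
```

servo_tool:
  deltas:
    - [[35,0,0,-0.5,0],[35,0,0,-0.5,0]]

```text
time: 27.2
tool_pos: [0.4874, -0.133, 0.1218]
tool_rot: [0.0, 0.993, 0.116, 0.0]
contact_force: [-0.5, 1.3, -0.4]
gripper_width: 0.491
```

```bash
python3 s.py
```

```text
27.2 [ 0.4874 -0.133   0.1218] F [-0.5  1.3 -0.4] T [ 0.207  0.162 -0.014] 42.0 yaw 13.34 q6 0.924
```

The tray now carries the weight. Releasing and backing off.

servo_tool:
  deltas:
    - [[60,0,0,0,0],[60,0,0,0,0],[60,0,0,20,0],[60,0,0,60,0],[60,0,0,110,0]]

```text
time: 27.82
tool_pos: [0.4866, -0.1329, 0.2317]
tool_rot: [-0.0, 0.993, 0.116, -0.001]
contact_force: [0.7, -1.1, 0.3]
gripper_width: 0.705
```

servo_tool:
  deltas:
    - [[60,0,50,20,0],[60,0,100,20,0],[60,0,100,20,0],[60,0,100,20,0]]

```text
time: 28.32
tool_pos: [0.4872, -0.0333, 0.2513]
tool_rot: [0.0, 0.993, 0.116, 0.0]
contact_force: [0.5, 0.2, -0.4]
gripper_width: 0.696
```

Run:
```python
import runpy;runpy.run_path("s.py")
from h import *
a=grab_frame("scene");b=grab_frame("top");cv2.imwrite("pics/sc8.png",a[...,::-1]);cv2.imwrite("pics/top8.png",b[...,::-1])
```

```text
28.325 [ 0.4872 -0.0333  0.2513] F [ 0.5  0.2 -0.4] T [0.031 0.012 0.01 ] 59.5 yaw 13.36 q6 1.117
```

View pics/sc8.png

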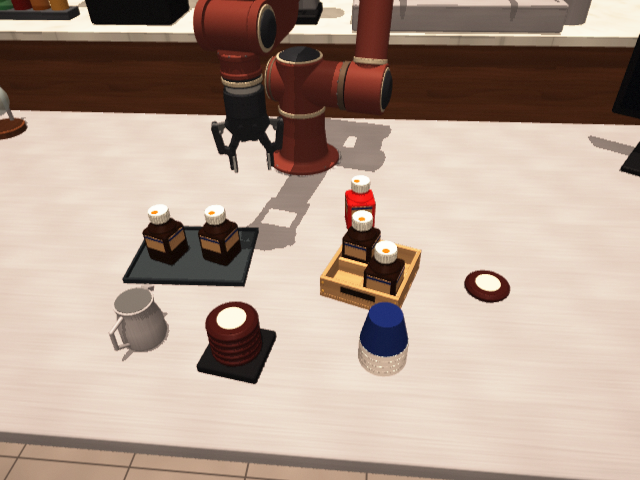

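View pics/top8.png

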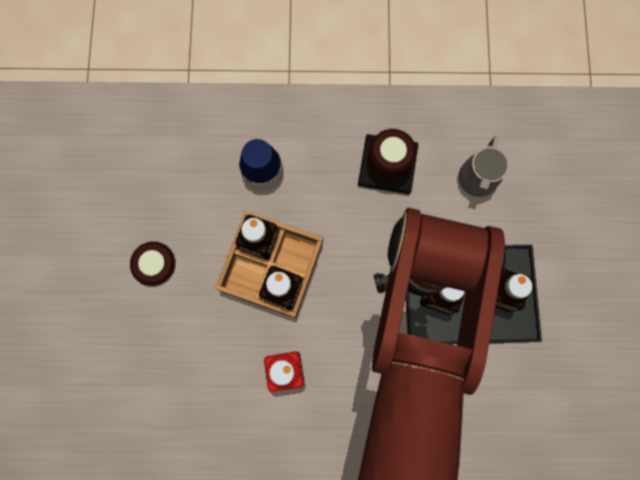

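Both loose-capped bottles stand upright on the tray, near (165,238) and (220,240) in the scene view. A and D are still in the crate and the bystanders are where they were. One last check is the sticker turn on A and D.

Run:
```python
from h import *
cal=calibration("top")
for f in("top0","top8"):
  im=cv2.imread(f"pics/{f}.png")[...,::-1].copy();hsv=cv2.cvtColor(im,cv2.COLOR_RGB2HSV)
  for u,v in((253,230),(279,285),(282,373)):
    m=np.zeros(im.shape[:2],np.uint8);cv2.circle(m,(u,v),16,255,-1)
    w=cv2.inRange(hsv,(0,0,190),(179,50,255))&m;o=cv2.inRange(hsv,(5,120,180),(22,255,255))&m
    x=cv2.moments(w|o,True);y=cv2.moments(o,True)
    P=ray(cal,x['m10']/x['m00'],x['m01']/x['m00'],.137);O=ray(cal,y['m10']/y['m00'],y['m01']/y['m00'],.137)
    print(f,P.round(4),np.degrees(np.arctan2(*(O-P)[[1,0]])).round(1))
```

```text
top0 [0.5942 0.2402 0.137 ] 4.6
top0 [0.4925 0.1902 0.137 ] 3.8
top0 [0.333  0.1819 0.137 ] -57.8
top8 [0.5938 0.2398 0.137 ] -0.3
top8 [0.4924 0.1907 0.137 ] -4.2
top8 [0.3331 0.182  0.137 ] -59.8
```

Both sound caps moved 5–8° clockwise and stopped. Handing in.

```bash
python3 -c "
from plant import job_done;print(job_done())"
```

```text
the job is handed in; nothing more can be done
None
```

I tested all four caps clockwise, moved the two loose-capped bottles to the dark tray, and handed the job in at about 28 s of the 67 s allowed.

- **Loose:** the bottles at (0.569, 0.163) and (0.519, 0.265) turned freely through 21° at about 0.1 N·m or less. I lowered both gently onto the tray, with no more than about 5 N at the wrist, and let go.
- **Sound:** the bottles at (0.595, 0.239) and (0.493, 0.189) stopped dead, with torque rising to about 1.5 N·m. I left both in the crate.

The last scene and top pictures, taken before handing in, show both moved bottles upright and apart on the tray, and the sound ones in the crate. The red bottle, pagers, jug and cups look unmoved. In the top view the arm partly hid the tray, so the second bottle's placing was checked mainly in the scene view.

The stickers on the two sound caps ended 5° and 8° clockwise. That reading is only good to about 2°, since the untouched red cap seemed to shift by that much too. No check failed; the only correction was on the first grip, about 3–4 mm off-centre with a 5 N side load, which I eased before twisting.

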